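# Set a milestone plaque out over the shelf edge

### The job

On the low oak shelf on the dresser lie two thin wooden milestone plaques: with your fingertips, slide the oblong one along the shelf towards the far long edge (the one away from the robot) until it overhangs that edge by 35 mm (8 mm either way is fine), its own front edge parallel to the shelf's edge, so that a parent can take it with one hand. Only push it: it must stay flat on the shelf and never be picked up, tipped or dropped. Leave the round plaque, the aspirator bulb, the wipes box and the baby monitor where they are.

Things in the scene. Friction and masses are not known exactly. Their poses are not given: they have to be found in the camera images.
- riser_edge (a point): Middle of the far long edge of the fixed low oak shelf, at its top face, 60 mm above the dresser. x points level out over the edge, away from the robot and square to it; y runs along the edge; z up. The shelf board spans x = -220 to 0 mm, y = -180 to 180 mm, top at z = 0, 18 mm thick, on two side panels. Its place and yaw (to 17 degrees) vary.
- plaque_center (a point): Oblong plywood plaque with a thin dark border line, loose and flat in the left or right half of the shelf: 100 mm (x) by 130 mm (y) by 8 mm thick, 50 to 115 g. This point is its centre, 4 mm above the shelf top. Its x points as the shelf edge's x, up to 15 degrees off at the start. It slides with dry friction and stops when the push stops.
- plaque_lead (a point): The middle of the oblong plaque's leading edge (the 130 mm long edge nearest the far edge of the shelf), 50 mm along the plaque's x from its centre, half-way up. Axes as the plaque's. The overhang is this point's x in the axes of the shelf-edge point.
- disc_center (a point): The round plaque of the same wood, 90 mm diameter, 8 mm thick, lying loose in the other half of the shelf; to be left alone. This point is its centre, half-way up.
- bulb_center (a point): Nasal aspirator bulb of white plastic standing loose on the dresser top beside the shelf at its +y end (the robot's left), 54 mm diameter, 95 mm tall; to be left alone. This point is its centre, half-way up.
- wipes_center (a point): Grey plastic wipes box with a closed hinged lid, 200 by 125 mm, 89 mm tall, standing to one side of the shelf; to be left alone. This point is its centre, half-way up.
- monitor_center (a point): White baby monitor parent unit in its dark charging cradle (one piece), 85 by 100 mm foot, about 175 mm tall with its aerial, standing on the other side of the shelf; to be left alone. This point is above the middle of the foot, 60 mm up.
- plaque: The same oblong plaque, given by its body origin at the centre of its underside, axes as above.
There are look-alikes about, which are no part of the job. What is shaped like the plaque but grey or pink is not meant.

How it is judged:
At the end, for the whole second after the job is handed in: The oblong plaque lies flat and still on the shelf, its leading edge 27 to 43 mm beyond the shelf's far edge and parallel to it within 8 degrees; the round plaque and the other things are within 10 mm of where they stood (x of plaque_lead in the frame of riser_edge between 0.027 and 0.043 m and angle between the x axis of plaque_center and the x axis of riser_edge, either way round below 0.14 rad and angle between plaque_center's own z axis and vertical below 0.05 rad and z of plaque_center in the frame of riser_edge between 0 and 0.008 m and y of plaque_center in the frame of riser_edge between -0.18 and 0.18 m and linear speed of plaque below 0.01 m/s and distance of each of disc_center, bulb_center, wipes_center, monitor_center from where it was at the start of the episode below 0.01 m); the robot touches nothing.
It fails at once if the oblong plaque is lifted off the shelf (more than 6 mm) or drops from it (z of plaque_center in the frame of riser_edge above 0.01 m or z of plaque_center in the frame of riser_edge below -0.01 m).
It fails at once if the oblong plaque is tipped by more than 10 degrees (angle between plaque_center's own z axis and vertical above 0.175 rad).
It fails at once if the round plaque, the bulb, the wipes box or the monitor is moved by more than 10 mm (distance of any of disc_center, bulb_center, wipes_center, monitor_center from where it was at the start of the episode above 0.01 m).
It also fails if it takes over 43 s, if anything falls off the work surface, if the arm or the gripper's body presses on something with over 40 N, if the wrist force passes 120 N, or if a joint passes its speed limit or range.

### The arm

A 7-joint arm with a two-finger parallel gripper is mounted at the origin on the work surface. World frame = base frame: x ahead of the robot, y to its left, z up, the work surface at z = 0. Lengths are in m, angles in rad, forces in N, time in s.
With the tool pointing down it reaches from about 0.425 to 0.875 m from the base axis. Payload 4.7 kg.
Tool frame: the origin (TCP) lies midway between the tips of the shut fingers; the grasp point (between the pads) lies 19 mm behind it; z points along the fingers, y is the direction in which the jaws open and shut (so a half turn about z gives the same grasp; the last joint's range is limited). The gripper opens to 85 mm and grips with 20 to 120 N. Pads are 22 mm wide; open, the fingers measure 114 mm over their backs; the gripper's body (76 mm by 85 mm) begins 54 mm behind the grasp point. The pads swing forward as they close: fully open they stand 13 mm farther back than shut.
Start: joints at [1.128, 0.321, -0.07, 1.45, 0.023, 1.371, -0.057], TCP at [0.287, -0.583, 0.231] pointing down, gripper open.
Joint ranges: [-2.86, 2.86], [-0.3, 2.09], [-1.38, 1.24], [0.06, 2.45], [-1.56, 4.7], [0.09, 2.05], [-2.69, 2.69]. Speed limits (rad/s): [2.57, 2.57, 3.14, 3.14, 3.14, 3.14, 3.14].

### API

Orientations are given as a unit quaternion [w, x, y, z].
In Python, from plant import manip gives the robot as it stands. The module is installed in compiled form; this text tells all that it offers.
- The arm moves only by the shell command python3 -m inch 'ROWS' [FORCE]. ROWS is JSON, a list of rows, each a list of 7 numbers: the shift along the world's x, y, z in m, then the turn, a rotation vector about the world's x, y, z in rad, then the finger opening in m, from 0 to 0.0854. A call has 1 to 20 rows; each row is the pose to reach, as a shift and turn from the pose commanded when the call began; what a row does not reach only later rows make up. A row lasts 1/12 s, in which the tool goes at most 41.7 mm and 7.16 degrees, less where a joint would pass 70% of its speed; a pose out of reach is approached as far as the arm can. A call with a gripper value outside its range is refused whole. The fingers move at their own pace and stop on an object; FORCE is the grip in N (left out, the last holds). Time passes only in rows, so rows that repeat a pose let the fingers close. It gives the time, the measured TCP pose, the force and the opening at its end, in the units of the state.
- manip.get_obs(): the state, without advancing time (a new reading comes with each control period).
- manip.grab_frame(name): name is "side" or "top" or "wrist"; returns the picture (400x640x3 uint8, red, green, blue); there is no depth.
- manip.calibration(name): a dict with "fx", "fy", "cx", "cy" (pixels), "R" (3x3) and "t" (3): a world point X has camera coordinates R X + t; the wrist camera has in their place "T_tool_cam" (4x4, takes a point from camera to tool coordinates, whose origin is the TCP and whose axes are the flange's). Camera axes: x right, y down, z forward; pixel columns grow to the right and rows downward; lengths in m; the calibration is good to about 2 mm. The wrist camera is an equidistant fisheye: a pixel r from the principal point sees the ray r / f radians off the axis. A picture is of the moment at which its call begins: read the wrist's pose just before it. calibration takes no time and is no camera call.
- manip.hand_in(): hands the job in, once; it reports no verdict.
The state is a dict: "time": time; "joint_pos": joint angles; "qd": joint speeds; "joint_torque": joint torques, N m; "tool_pos": TCP position; "ee_rot": TCP orientation; "contact_force": force on the tool from outside, world axes, zero at the start; "torque": the same for the moment, N m; "opening": opening from 0.0 (shut) to 1.0 (fully open).
Only numpy, scipy, OpenCV 4.12 (cv2) and the standard library are available. Lean on these libraries where they do the work, as an engineer would, in place of code of your own. Each camera call takes 0.05 s, during which the arm holds its last target.

## Working session

There is one attempt and no reset: what is moved stays moved. The work goes in short steps, Python scripts to look and compute and a shell command to move; the robot and the scene stay as the last step left them, time stands still between calls to the robot, and variables do not carry over. Pictures are saved under pics/ and viewed, and the job is handed in when it is done.

```bash
mkdir -p pics; python3 - <<'E'
from plant import manip
import cv2
for n in ["side","top","wrist"]:
    o=manip.get_obs()
    im=manip.grab_frame(n); cv2.imwrite(f"pics/{n}0.png",im[:,:,::-1])
    print(n,manip.calibration(n))
print(manip.get_obs())
E
```

```text
side {'fx': 386.7335940774455, 'fy': 386.7335940774455, 'cx': 328.33043846403433, 'cy': 202.80731433376297, 'R': array([[-0.85084853, -0.52540639,  0.00221364],
       [-0.29813839,  0.47933064, -0.82544269],
       [ 0.43263179, -0.70298668, -0.56448159]]), 't': array([0.45715927, 0.19076453, 1.02008209])}
top {'fx': 443.118638696636, 'fy': 443.118638696636, 'cx': 323.65141615725867, 'cy': 194.65677350549743, 'R': array([[ 0.01824442, -0.99978908, -0.00943092],
       [-0.99659908, -0.01742648, -0.08053936],
       [ 0.08035802,  0.01086824, -0.99670681]]), 't': array([0.01149405, 0.49483363, 1.25236624])}
wrist {'fx': 309.70691628693146, 'fy': 309.70691628693146, 'cx': 313.41053222905356, 'cy': 205.12533053804412, 'T_tool_cam': array([[-7.94512974e-04, -9.63924345e-01, -2.66175179e-01,
         6.72019008e-02],
       [ 9.99999684e-01, -7.63999601e-04, -2.18183035e-04,
        -2.33579645e-04],
       [ 6.95420878e-06, -2.66175268e-01,  9.63924648e-01,
        -1.42120251e-01],
       [ 0.00000000e+00,  0.00000000e+00,  0.00000000e+00,
         1.00000000e+00]])}
{'time': 0.15, 'joint_pos': array([ 1.12812019,  0.32165711, -0.07009536,  1.45136131,  0.02260736,
        1.37084536, -0.05687832]), 'qd': array([ 0.00043089, -0.00238484, -0.00011293, -0.00277361,  0.00032997,
       -0.00278192,  0.0007807 ]), 'joint_torque': array([-5.46436895e-04, -4.94096088e+01, -3.83328432e-01, -3.14685559e+01,
        1.28401021e-02,  8.28828430e-03,  5.13234818e-05]), 'tool_pos': array([ 0.28646962, -0.58301454,  0.23048881]), 'ee_rot': array([-7.11243917e-04,  9.74025910e-01,  2.26435367e-01, -2.12057251e-04]), 'contact_force': array([0.73640992, 0.50574303, 0.08898529]), 'torque': array([-0.0038156 , -0.04761868,  0.03209478]), 'opening': 0.9994154100332624}
```

View pics/top0.png

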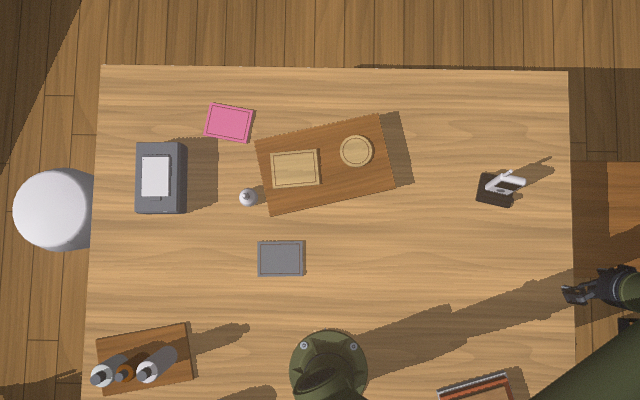

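View pics/side0.png

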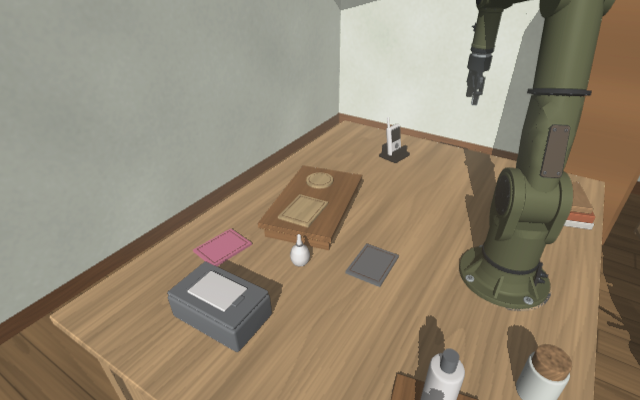

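View pics/wrist0.png

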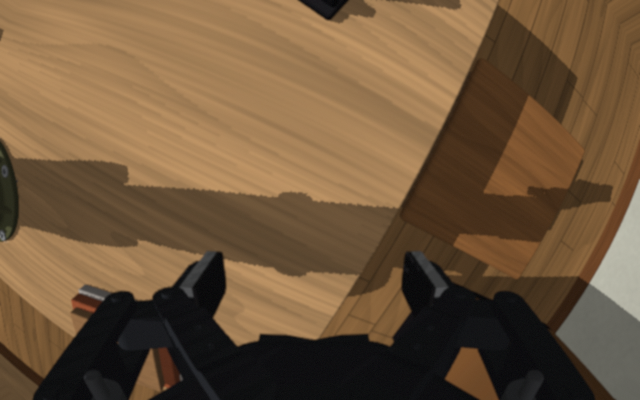

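The top view shows the shelf quad at about (254,141), (378,113), (397,187), (270,216). There are three candidates for the plaque:
- **Wood oblong at (295,168):** on the shelf with a dark border line, so this one fits.
- **Pink one at (229,122):** on the dresser, so it is a look-alike.
- **Grey one at (281,258):** on the dresser, also a look-alike.

The disc is at (356,151), the bulb at (248,197), the wipes box at (160,177) and the monitor at (497,188). I'll confirm with an enlarged crop and measure.

```bash
cat > h.py <<'E'
import numpy as np, cv2
from plant import manip
def ray(c,p,z):
    p=np.atleast_2d(p).astype(float)
    d=np.c_[(p[:,0]-c['cx'])/c['fx'],(p[:,1]-c['cy'])/c['fy'],np.ones(len(p))]
    d=d@c['R']; o=-c['R'].T@c['t']
    return o+d*((z-o[2])/d[:,2])[:,None]
def proj(c,X):
    q=np.atleast_2d(X)@c['R'].T+c['t']; return np.c_[q[:,0]/q[:,2]*c['fx']+c['cx'],q[:,1]/q[:,2]*c['fy']+c['cy']]
def mask(im):
    hsv=cv2.cvtColor(im,cv2.COLOR_RGB2HSV); return hsv
E
python3 - <<'E'
from h import *
im=cv2.imread('pics/top0.png'); 
cv2.imwrite('pics/crop0.png',cv2.resize(im[95:230,235:415],None,fx=4,fy=4,interpolation=cv2.INTER_CUBIC))
hsv=cv2.cvtColor(im,cv2.COLOR_BGR2HSV)
for p in [(295,168),(310,160),(356,151),(330,180),(300,140),(380,180),(275,200),(330,220),(395,150),(300,230)]: print(p,hsv[p[1],p[0]])
E
```

```text
(295, 168) [ 19 102 202]
(310, 160) [ 17 107 193]
(356, 151) [ 18 105 197]
(330, 180) [ 15 151 144]
(300, 140) [ 15 152 158]
(380, 180) [ 15 153 162]
(275, 200) [ 14 145 155]
(330, 220) [ 17 116 191]
(395, 150) [ 14 107 122]
(300, 230) [ 15 111 180]
```

View pics/crop0.png

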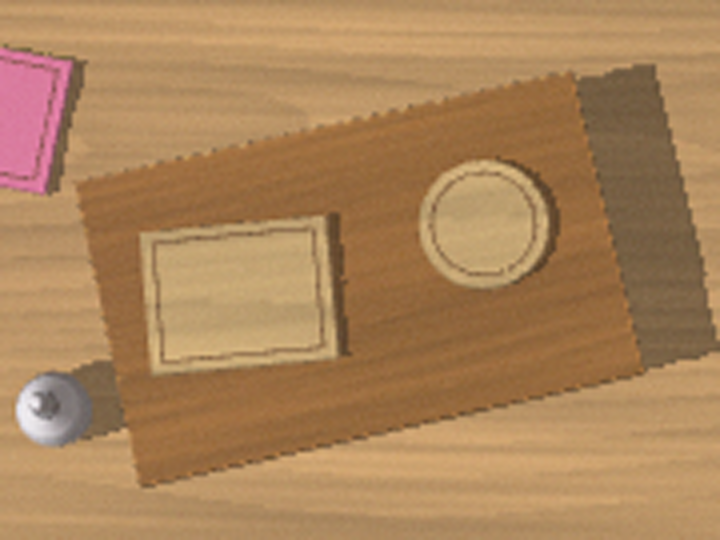

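The crop confirms it: a wood-coloured oblong with a dark border line on the shelf's left half, with the disc on the right half.

```bash
cat >> h.py <<'E'
def measure(im,c,dbg=None):
    """shelf & plaque from top picture (RGB)"""
    hsv=cv2.cvtColor(im,cv2.COLOR_RGB2HSV); k=np.ones((3,3),np.uint8)
    roi=np.zeros(im.shape[:2],np.uint8); roi[80:240,215:425]=1
    m=((hsv[...,1]>128)&(hsv[...,0]<25)&(hsv[...,2]>60)&(roi>0)).astype(np.uint8)
    m=cv2.morphologyEx(m,cv2.MORPH_OPEN,k)
    cs=cv2.findContours(m,cv2.RETR_EXTERNAL,cv2.CHAIN_APPROX_NONE)[0]
    s=max(cs,key=cv2.contourArea)
    sr=cv2.minAreaRect(ray(c,s[:,0],.06)[:,:2].astype(np.float32)); 
    l=((hsv[...,1]<128)&(hsv[...,2]>140)).astype(np.uint8)
    fill=cv2.drawContours(np.zeros_like(m),[cv2.convexHull(s)],-1,1,-1)
    return m,l*fill,sr,s
E
python3 - <<'E'
from h import *
im=cv2.imread('pics/top0.png')[:,:,::-1].copy(); c=manip.calibration('top')
m,l,sr,s=measure(im,c)
print('shelf',sr); 
l=cv2.morphologyEx(l,cv2.MORPH_CLOSE,np.ones((3,3),np.uint8));l=cv2.morphologyEx(l,cv2.MORPH_OPEN,np.ones((3,3),np.uint8))
for t in cv2.findContours(l,cv2.RETR_EXTERNAL,cv2.CHAIN_APPROX_NONE)[0]:
    if cv2.contourArea(t)<300: continue
    w=ray(c,t[:,0],.068)[:,:2].astype(np.float32); r=cv2.minAreaRect(w); print(cv2.contourArea(t),r,'\n',cv2.boxPoints(r))
    cv2.polylines(im,[t],True,(0,255,0))
print('shelf corners\n',cv2.boxPoints(sr))
cv2.polylines(im,[s],True,(255,0,0))
cv2.imwrite('pics/seg0.png',cv2.resize(im[95:230,235:415,::-1],None,fx=4,fy=4))
# others
print('bulb',ray(c,[(248,197)],.06), 'pink',ray(c,[(229,122)],.0),'monitor',ray(c,[(497,188)],.05))
E
```

```text
shelf ((0.5778209567070007, 0.020399630069732666), (0.22105374932289124, 0.35999658703804016), 13.637718200683594)
1622.0 ((0.562446653842926, 0.10326680541038513), (0.10197101533412933, 0.13053137063980103), 6.210308074951172) 
 [[0.5047     0.16263396]
 [0.5188207  0.03286861]
 [0.6201933  0.04389966]
 [0.6060726  0.173665  ]]
779.0 ((0.6156284809112549, -0.06659501791000366), (0.0873001366853714, 0.08629811555147171), 0.8752309679985046) 
 [[ 0.5713244  -0.02411775]
 [ 0.5726426  -0.1104058 ]
 [ 0.65993255 -0.10907228]
 [ 0.65861434 -0.02278423]]
shelf corners
 [[ 0.42796993  0.16926281]
 [ 0.51285064 -0.18058403]
 [ 0.727672   -0.12846355]
 [ 0.6427913   0.22138329]]
bulb [[0.4810987 0.2303823 0.06     ]] pink [[0.70713369 0.30481398 0.        ]] monitor [[ 0.51928139 -0.46438291  0.05      ]]
```

View pics/seg0.png

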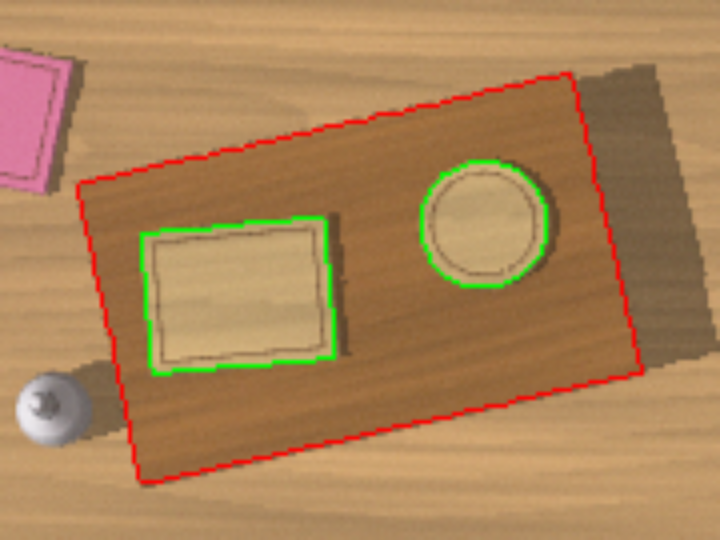

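Everything fits the given sizes: shelf 221 x 360 mm, plaque 102 x 130.5 mm, disc about 87 mm. The shelf x axis is at +13.6° and the plaque at +6.2°, so it needs a 7.4° turn and about 90 mm of push. I'll use the open fingers as a 110 mm wide pusher squared to the shelf, starting behind the plaque at world (0.475, 0.082).

```bash
python3 -m inch '[[0.01,0.03,0,0,0,-0.01,0.085],[0.02,0.06,0,0,0,-0.02,0.085],[0.03,0.095,0,0,0,-0.03,0.085],[0.04,0.13,0,0,0,-0.04,0.085],[0.05,0.165,0,0,0,-0.055,0.085],[0.06,0.2,0,0,0,-0.065,0.085],[0.07,0.235,0,0,0,-0.08,0.085],[0.08,0.27,0,0,0,-0.09,0.085],[0.09,0.305,0,0,0,-0.1,0.085],[0.1,0.34,0,0,0,-0.11,0.085],[0.11,0.375,0,0,0,-0.125,0.085],[0.12,0.41,0,0,0,-0.135,0.085],[0.13,0.445,0,0,0,-0.15,0.085],[0.14,0.48,0,0,0,-0.16,0.085],[0.15,0.515,0,0,0,-0.17,0.085],[0.16,0.55,0,0,0,-0.18,0.085],[0.17,0.585,0,0,0,-0.195,0.085],[0.18,0.62,0,0,0,-0.205,0.085],[0.186,0.65,0,0,0,-0.215,0.085],[0.189,0.665,0,0,0,-0.219,0.085]]'
python3 -m inch '[[0,0,-0.03,0,0,0,0.085],[0,0,-0.06,0,0,0,0.085],[0,0,-0.085,0,0,0,0.085],[0,0,-0.105,0,0,0,0.085],[0,0,-0.125,0,0,0,0.085],[0,0,-0.14,0,0,0,0.085],[0,0,-0.15,0,0,0,0.085],[0,0,-0.15,0,0,0,0.085],[0,0,-0.15,0,0,0,0.085]]'
python3 - <<'E'
from h import *
from scipy.spatial.transform import Rotation as R
o=manip.get_obs(); q=o['ee_rot']; print(o['time'],o['tool_pos'],R.from_quat(np.r_[q[1:],q[0]]).as_matrix().round(4),o['contact_force'],o['opening'])
for n in ['top','side','wrist']: cv2.imwrite(f'pics/{n}1.png',manip.grab_frame(n)[:,:,::-1])
E
```

```text
time: 1.82
tool_pos: [0.4756, 0.0865, 0.2315]
ee_rot: [-0.001, 0.993, 0.121, 0.0]
contact_force: [-0.5, -0.4, 0.2]
opening: 0.992
time: 2.57
tool_pos: [0.4756, 0.0817, 0.0813]
ee_rot: [-0.0, 0.993, 0.119, -0.0]
contact_force: [0.7, -0.3, 0.0]
opening: 0.996
2.5667 [0.47558383 0.08171984 0.08133847] [[ 9.718e-01  2.357e-01 -6.000e-04]
 [ 2.357e-01 -9.718e-01  2.000e-04]
 [-6.000e-04 -4.000e-04 -1.000e+00]] [ 0.69179486 -0.32620836  0.01032129] 0.9961174761014433
```

```bash
python3 - <<'E'
import cv2
im=cv2.imread('pics/side1.png'); cv2.imwrite('pics/side1c.png',cv2.resize(im[120:280,220:420],None,fx=3.5,fy=3.5,interpolation=cv2.INTER_CUBIC))
E
```

```text
(no output)
```

View pics/side1c.png

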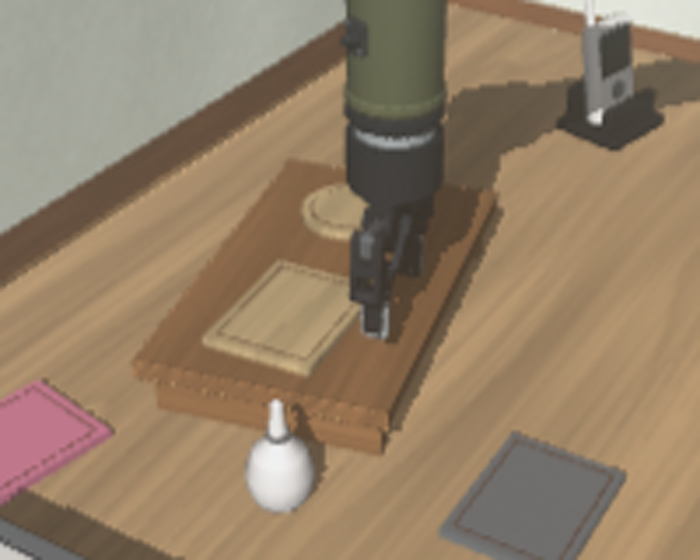

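View pics/wrist1.png

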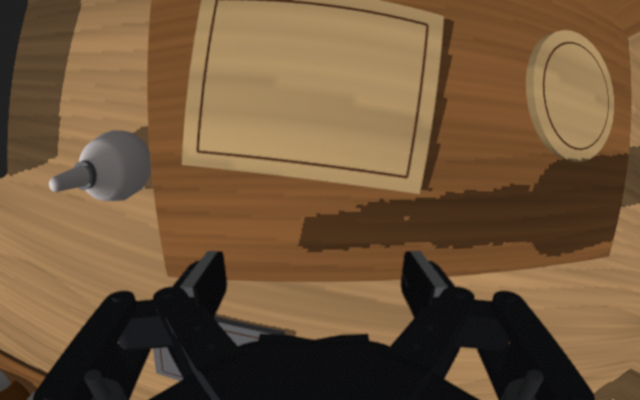

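View pics/top1.png

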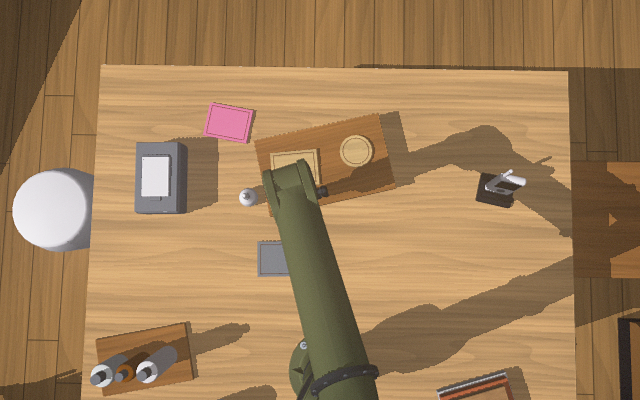

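The wrist view shows both fingertips at about (215,262) and (412,262), clear behind the plaque's near edge (182,165)–(423,192). The plaque is untouched. Next is a descent while watching the force.

```bash
python3 -m inch '[[0,0,-0.01,0,0,0,0.085],[0,0,-0.018,0,0,0,0.085],[0,0,-0.024,0,0,0,0.085],[0,0,-0.027,0,0,0,0.085],[0,0,-0.027,0,0,0,0.085],[0,0,-0.027,0,0,0,0.085]]'
python3 -m inch '[[0,0,-0.001,0,0,0,0.085],[0,0,-0.002,0,0,0,0.085],[0,0,-0.003,0,0,0,0.085],[0,0,-0.003,0,0,0,0.085],[0,0,-0.003,0,0,0,0.085]]'
python3 -m inch '[[0,0,-0.001,0,0,0,0.085],[0,0,-0.002,0,0,0,0.085],[0,0,-0.002,0,0,0,0.085],[0,0,-0.002,0,0,0,0.085]]'
```

```text
time: 3.22
tool_pos: [0.4755, 0.0817, 0.054]
ee_rot: [-0.0, 0.993, 0.119, -0.0]
contact_force: [0.2, 0.7, 0.0]
opening: 0.996
time: 3.63
tool_pos: [0.4757, 0.0816, 0.0514]
ee_rot: [0.0, 0.993, 0.119, 0.0]
contact_force: [-0.5, -0.0, 0.2]
opening: 0.988
time: 3.97
tool_pos: [0.4756, 0.0816, 0.0493]
ee_rot: [0.0, 0.993, 0.119, -0.0]
contact_force: [-0.5, 0.0, 0.3]
opening: 0.995
```

No contact yet. By the given geometry the tips sit about 2 mm above the shelf, well below the plaque's top. First push: 60 mm along the shelf x axis.

```bash
python3 -m inch '[[0.005,0.0012,0,0,0,0,0.085],[0.01,0.0024,0,0,0,0,0.085],[0.014,0.0034,0,0,0,0,0.085],[0.018,0.0044,0,0,0,0,0.085],[0.022,0.0053,0,0,0,0,0.085],[0.026,0.0063,0,0,0,0,0.085],[0.03,0.0073,0,0,0,0,0.085],[0.034,0.0083,0,0,0,0,0.085],[0.038,0.0092,0,0,0,0,0.085],[0.042,0.0102,0,0,0,0,0.085],[0.046,0.0112,0,0,0,0,0.085],[0.05,0.0121,0,0,0,0,0.085],[0.054,0.0131,0,0,0,0,0.085],[0.058,0.0141,0,0,0,0,0.085],[0.058,0.0141,0,0,0,0,0.085],[0.058,0.0141,0,0,0,0,0.085]]'
python3 - <<'E'
from h import *
for n in ['top','side','wrist']: cv2.imwrite(f'pics/{n}2.png',manip.grab_frame(n)[:,:,::-1])
im=cv2.imread('pics/side2.png'); cv2.imwrite('pics/side2c.png',cv2.resize(im[120:280,220:420],None,fx=3.5,fy=3.5,interpolation=cv2.INTER_CUBIC))
E
```

```text
time: 5.3
tool_pos: [0.5339, 0.0959, 0.0494]
ee_rot: [-0.0, 0.993, 0.119, 0.0]
contact_force: [0.1, 0.3, -0.6]
opening: 0.996
```

View pics/side2c.png

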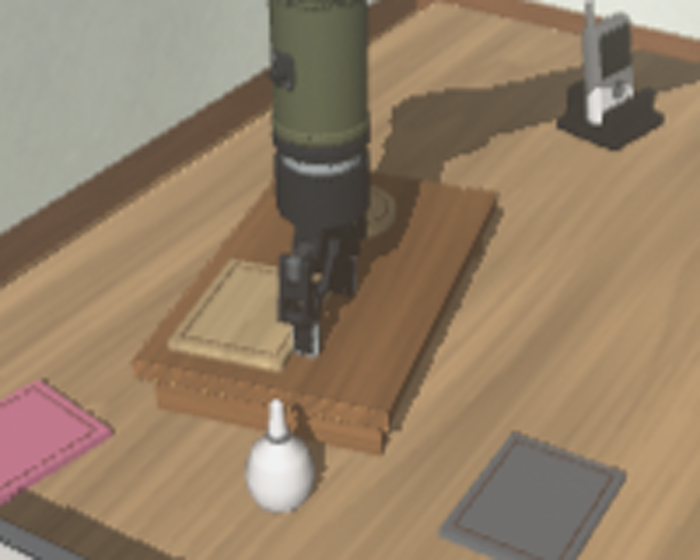

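View pics/wrist2.png

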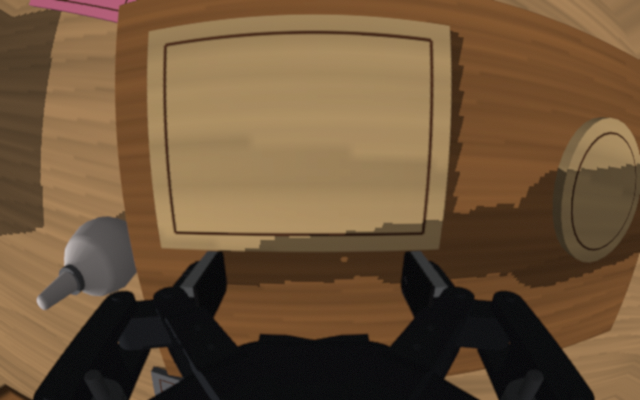

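The plaque has moved and sits flush against both fingertips; in the wrist view its corners are about (148,30), (450,26), (440,249) and (160,249). I'll cast the fisheye rays to get the current overhang.

```bash
cat >> h.py <<'E'
from scipy.spatial.transform import Rotation as Rt
def wray(o,p,z):
    c=manip.calibration('wrist'); p=np.atleast_2d(p).astype(float)
    v=(p-[c['cx'],c['cy']])/c['fx']; r=np.linalg.norm(v,axis=1)
    d=np.c_[v/r[:,None]*np.sin(r)[:,None],np.cos(r)]
    q=o['ee_rot']; Rw=Rt.from_quat(np.r_[q[1:],q[0]]).as_matrix(); T=c['T_tool_cam']
    org=Rw@T[:3,3]+o['tool_pos']; D=d@(Rw@T[:3,:3]).T
    return org+D*((z-org[2])/D[:,2])[:,None]
A=np.deg2rad(13.64); E0=np.array([0.6847,0.0463]); B=np.array([[np.cos(A),np.sin(A)],[-np.sin(A),np.cos(A)]])
def shelf(X): return (np.atleast_2d(X)[:,:2]-E0)@B.T
E
python3 - <<'E'
from h import *
o=manip.get_obs()
w=wray(o,[(148,30),(450,26),(440,249),(160,249)],.068); s=shelf(w)
print(w.round(4),s.round(4),shelf(o['tool_pos'])); d=s[0]-s[1]; print('yaw rel',np.rad2deg(np.arctan2(-d[0],d[1])), np.linalg.norm(d),'lead',s[:2].mean(0))
im=cv2.imread('pics/top2.png'); cv2.imwrite('pics/top2c.png',cv2.resize(im[95:230,235:415],None,fx=4,fy=4,interpolation=cv2.INTER_CUBIC))
E
```

```text
[[0.6259 0.1927 0.068 ]
 [0.6558 0.066  0.068 ]
 [0.559  0.0421 0.068 ]
 [0.5275 0.1695 0.068 ]] [[-0.0226  0.1561]
 [-0.0235  0.0259]
 [-0.1232  0.0255]
 [-0.1237  0.1568]] [[-0.13518161  0.0836424 ]]
yaw rel -0.3898442871500216 0.13020988570522893 lead [-0.023037    0.09102767]
```

View pics/top2c.png

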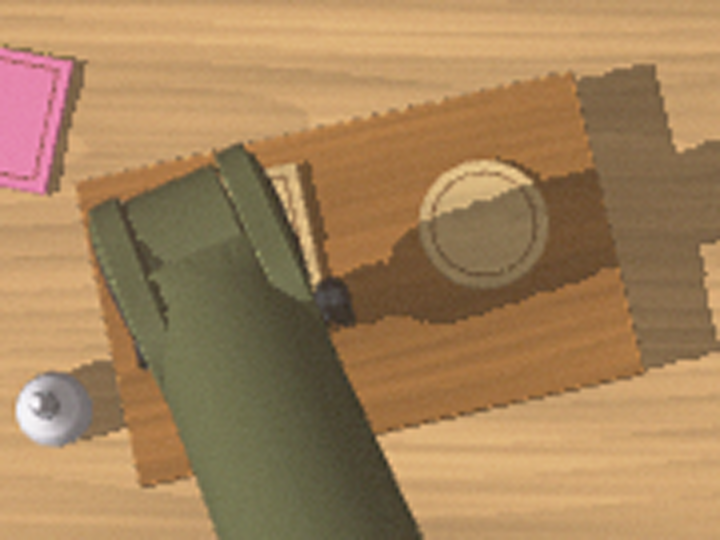

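Two independent figures agree: the wrist view gives the lead at −23 mm with yaw error 0.4° and size 130 x 100 mm, and the fingertip geometry gives −24 mm. About 58 mm remain, so I'll push 54 mm and measure again.

```bash
python3 -m inch '[[0.003,0.0007,0,0,0,0,0.085],[0.006,0.0015,0,0,0,0,0.085],[0.01,0.0024,0,0,0,0,0.085],[0.014,0.0034,0,0,0,0,0.085],[0.018,0.0044,0,0,0,0,0.085],[0.022,0.0053,0,0,0,0,0.085],[0.026,0.0063,0,0,0,0,0.085],[0.03,0.0073,0,0,0,0,0.085],[0.034,0.0083,0,0,0,0,0.085],[0.038,0.0092,0,0,0,0,0.085],[0.042,0.0102,0,0,0,0,0.085],[0.045,0.0109,0,0,0,0,0.085],[0.048,0.0117,0,0,0,0,0.085],[0.05,0.0121,0,0,0,0,0.085],[0.0515,0.0125,0,0,0,0,0.085],[0.0525,0.0127,0,0,0,0,0.085],[0.0525,0.0127,0,0,0,0,0.085],[0.0525,0.0127,0,0,0,0,0.085]]'
python3 - <<'E'
from h import *
o=manip.get_obs(); im=manip.grab_frame('wrist'); cv2.imwrite('pics/wrist3.png',im[:,:,::-1]); print(shelf(o['tool_pos']),o['contact_force'])
E
```

```text
time: 6.95
tool_pos: [0.5863, 0.1085, 0.0494]
ee_rot: [0.0, 0.993, 0.119, 0.0]
contact_force: [0.2, -0.2, -0.0]
opening: 0.995
[[-0.08096477  0.08361066]] [ 0.23185589 -0.23063912 -0.01524336]
```

View pics/wrist3.png

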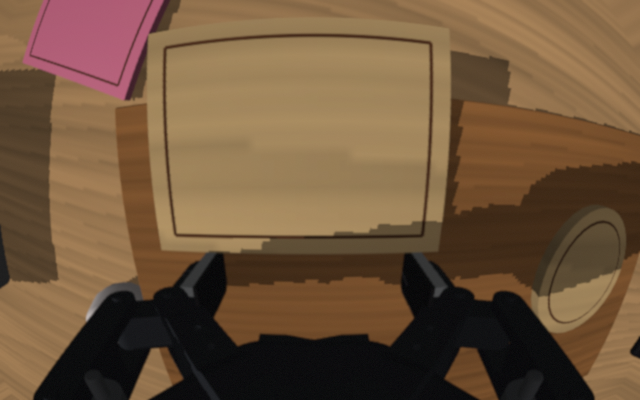

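The plaque is now over the far edge: its lead corners are (148,33) and (450,29), and the shelf's far edge shows at (117,107) on the left and (463,101) on the right.

```bash
python3 - <<'E'
from h import *
o=manip.get_obs()
s=shelf(wray(o,[(148,33),(450,29),(440,251),(161,251)],.068)); e=shelf(wray(o,[(117,107),(140,105),(463,101),(490,105),(560,120)],.06))
print(s.round(4),e.round(4)); print('lead',s[:2].mean(0))
E
```

```text
[[ 0.0301  0.156 ]
 [ 0.0292  0.0259]
 [-0.07    0.0253]
 [-0.0705  0.1563]] [[-0.001   0.1784]
 [-0.0017  0.1645]
 [-0.0014  0.0161]
 [-0.0017  0.0011]
 [-0.0033 -0.0476]]
lead [0.02966824 0.09094977]
```

Overhang is about 30–31 mm, with the shelf edge seen at −1.5 mm in the same view. I'll push 4 mm more, then back straight off and check.

```bash
python3 -m inch '[[0.001,0.0002,0,0,0,0,0.085],[0.002,0.0005,0,0,0,0,0.085],[0.003,0.0007,0,0,0,0,0.085],[0.004,0.001,0,0,0,0,0.085],[0.004,0.001,0,0,0,0,0.085],[0.004,0.001,0,0,0,0,0.085]]'
python3 -m inch '[[-0.003,-0.0007,0,0,0,0,0.085],[-0.01,-0.0024,0,0,0,0,0.085],[-0.02,-0.0049,0,0,0,0,0.085],[-0.03,-0.0073,0.0,0,0,0,0.085],[-0.04,-0.0097,0.015,0,0,0,0.085],[-0.04,-0.0097,0.045,0,0,0,0.085],[-0.04,-0.0097,0.08,0,0,0,0.085],[-0.04,-0.0097,0.115,0,0,0,0.085],[-0.04,-0.0097,0.15,0,0,0,0.085],[-0.04,-0.0097,0.18,0,0,0,0.085],[-0.025,-0.0447,0.18,0,0,0,0.085],[-0.01,-0.08,0.18,0,0,0,0.085],[0,-0.115,0.18,0,0,0,0.085],[0,-0.155,0.18,0,0,0,0.085],[0,-0.195,0.18,0,0,0,0.085],[0,-0.235,0.18,0,0,0,0.085],[0,-0.27,0.18,0,0,0,0.085],[0,-0.3,0.18,0,0,0,0.085],[0,-0.3,0.18,0,0,0,0.085],[0,-0.3,0.18,0,0,0,0.085]]'
python3 - <<'E'
from h import *
im=manip.grab_frame('top'); cv2.imwrite('pics/top4.png',im[:,:,::-1]); cv2.imwrite('pics/side4.png',manip.grab_frame('side')[:,:,::-1]); cv2.imwrite('pics/top4c.png',cv2.resize(im[75:240,190:430,::-1],None,fx=3,fy=3,interpolation=cv2.INTER_CUBIC))
E
```

```text
time: 7.5
tool_pos: [0.5904, 0.1095, 0.0494]
ee_rot: [-0.0, 0.993, 0.119, 0.0]
contact_force: [0.3, -1.2, -0.3]
opening: 0.995
time: 9.17
tool_pos: [0.589, -0.1932, 0.2287]
ee_rot: [-0.0, 0.993, 0.116, -0.001]
contact_force: [0.6, 1.1, -0.5]
opening: 0.998
```

View pics/top4c.png

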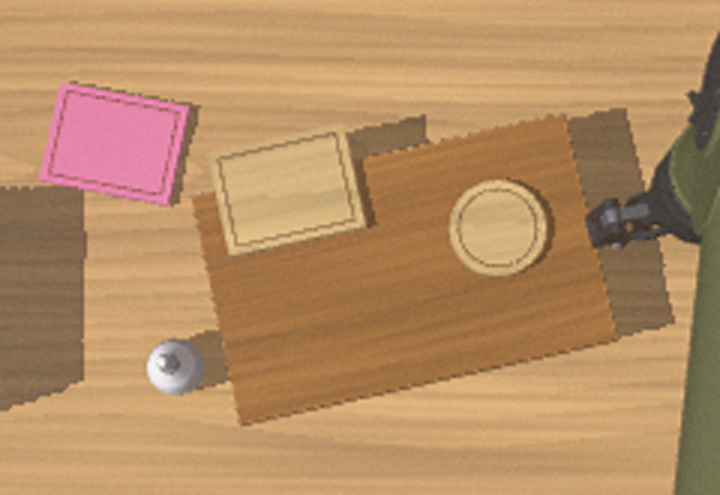

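View pics/side4.png

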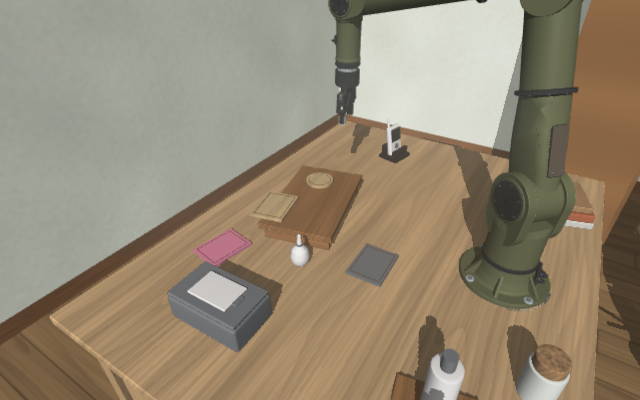

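The top crop shows the plaque overhanging with its edges parallel to the shelf: corners about (214,157), (346,131), (369,226) and (233,255), with a clear gap to the pink card. Now I'll measure the near edge by mask and the corners by ray, and check the other things by image difference.

```bash
python3 - <<'E'
from h import *
c=manip.calibration('top'); im=cv2.imread('pics/top4.png')[:,:,::-1].copy(); i0=cv2.imread('pics/top0.png')
p=np.array([(214,157),(346,131),(369,226),(233,255)])/3+[190,75]-[.33,.33]
s=shelf(ray(c,p,.068)); print('corners shelf',s.round(4)); d=s[0]-s[1]; print('lead',s[:2].mean(0),'yaw',np.rad2deg(np.arctan2(-d[0],d[1])))
# near edge: light->shelf transition along shelf-frame lines
hsv=cv2.cvtColor(im,cv2.COLOR_RGB2HSV)
for y in np.arange(.04,.15,.02):
    xs=np.arange(-.11,-.04,.0005); P=np.c_[np.c_[xs,np.full_like(xs,y)]@B+E0,np.full_like(xs,.068)]
    q=proj(c,P).astype(np.float32); v=cv2.remap(hsv[...,1],q[:,0],q[:,1],cv2.INTER_LINEAR).ravel()
    k=np.argmax(v<128); print(round(y,2),'near edge x',xs[k],'-> lead',xs[k]+.1)
# others unmoved
for n,b in dict(disc=(335,130,378,172),bulb=(236,185,260,210),wipes=(130,138,192,216),mon=(472,165,530,212)).items():
    a=i0[b[1]:b[3],b[0]:b[2]].astype(int); e=im[b[1]:b[3],b[0]:b[2],::-1].astype(int)
    print(n,'changed px',(np.abs(a-e).max(2)>40).sum(),'shift',cv2.phaseCorrelate(a.mean(2),e.mean(2)))
E
```

```text
corners shelf [[ 0.0291  0.1498]
 [ 0.0261  0.0242]
 [-0.0663  0.0226]
 [-0.0651  0.1517]]
lead [0.02761971 0.08700491] yaw -1.3933714840528055
0.04 near edge x -0.06699999999999996 -> lead 0.03300000000000004
0.06 near edge x -0.06699999999999996 -> lead 0.03300000000000004
0.08 near edge x -0.06649999999999996 -> lead 0.033500000000000044
0.1 near edge x -0.06699999999999996 -> lead 0.03300000000000004
0.12 near edge x -0.06649999999999996 -> lead 0.033500000000000044
0.14 near edge x -0.06699999999999996 -> lead 0.03300000000000004
disc changed px 0 shift ((0.4488078033390508, 0.499546891814056), 0.9787173460552157)
bulb changed px 0 shift ((0.00703279796855405, 0.6356722030415511), 0.9846237667357859)
wipes changed px 0 shift ((0.037745104037181676, -0.002908125584156096), 0.9731813501618742)
mon changed px 225 shift ((0.2799074453976971, 0.02939138946342368), 0.9081907286901806)
```

The hand-read lead corners (27.6 mm) disagree with the near edge plus 100 mm (33 mm). They also imply a 93 mm plaque, so that reading is off. I'll resolve it with a lead-edge profile, and look at the monitor patch, which changed.

```bash
python3 - <<'E'
from h import *
c=manip.calibration('top'); im=cv2.imread('pics/top4.png')[:,:,::-1].copy(); i0=cv2.imread('pics/top0.png')
g=im.astype(np.float32)
for y in np.arange(.04,.15,.02):
    xs=np.arange(.016,.05,.002); P=np.c_[np.c_[xs,np.full_like(xs,y)]@B+E0,np.full_like(xs,.068)]
    q=proj(c,P).astype(np.float32); v=cv2.remap(g,q[:,0],q[:,1],cv2.INTER_LINEAR).reshape(-1,3)
    print(round(y,2),v.mean(1).round().astype(int), v[:,2].round().astype(int))
a=np.hstack([cv2.resize(x[150:225,455:545],None,fx=4,fy=4,interpolation=cv2.INTER_CUBIC) for x in (i0,im[:,:,::-1])]); cv2.imwrite('pics/mon.png',a)
cv2.imwrite('pics/plq.png',cv2.resize(im[105:170,250:325,::-1],None,fx=8,fy=8,interpolation=cv2.INTER_NEAREST))
E
```

```text
0.04 [178 178 176 171 156 137 130 158 166 164 157 152 149 148 148 147 145] [131 130 128 125 113  98  91 113 121 119 110 106 105 103 104 104 103]
0.06 [175 176 173 167 154 127 147 166 167 159 153 153 157 156 151 151 151] [128 128 126 121 111  91 106 120 122 115 108 107 111 111 107 107 107]
0.08 [175 176 176 172 158 140 125 154 167 167 159 152 148 146 151 156 153] [127 130 131 127 115 101  89 112 122 122 112 107 105 104 106 109 108]
0.1 [174 177 172 167 158 131 142 165 166 163 160 159 156 152 148 147 149] [126 129 126 122 115  94 102 120 122 118 115 114 110 108 106 105 106]
0.12 [174 173 170 168 156 139 135 155 166 164 157 155 155 158 158 156 154] [127 126 124 125 115 101  96 111 120 118 110 108 110 112 113 112 109]
0.14 [174 174 173 168 157 134 139 165 166 164 161 163 159 155 156 157 158] [128 127 129 125 114  96 101 123 123 119 113 117 113 109 110 112 112]
```

View pics/mon.png

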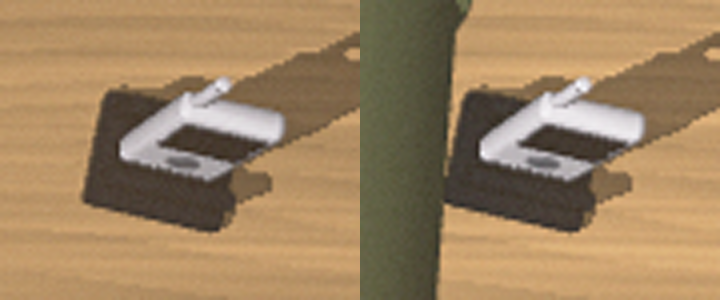

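View pics/plq.png

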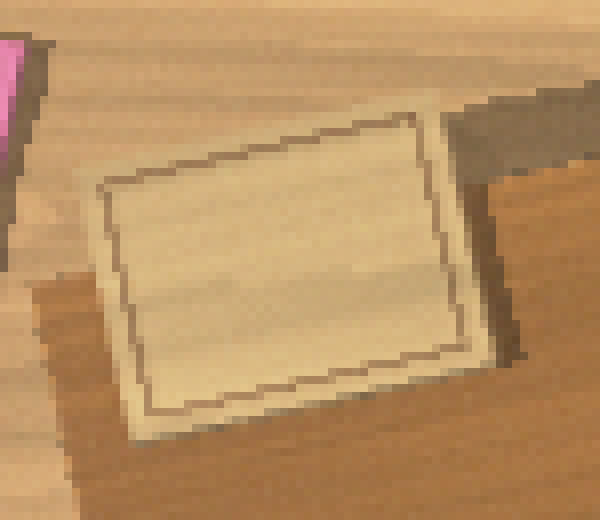

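That explains the disagreement: my hand-read corners were on the dark border line at 27 mm. The actual lead edge fades out at about 35 mm all along, so it is parallel. The monitor is unchanged; the difference there is the raised arm covering part of the patch.

```bash
python3 - <<'E'
from plant import manip
o=manip.get_obs(); print(o['time'],abs(o['qd']).max(),o['contact_force'])
manip.hand_in()
E
```

```text
9.2667 0.019181899936070144 [ 0.12601471 -1.00205688  0.18840145]
the job is handed in; nothing more can be done
```

I pushed the oblong plaque along the shelf with both open fingertips, squared to the shelf, in three pushes. Then I backed the gripper straight off, lifted it clear and handed in at 9.3 s; the hand-in gave no verdict.

- **Overhang:** about 33–35 mm. The near edge plus 100 mm gives 33 mm, the lead-edge profile gives about 35 mm, and the wrist view before the last 4 mm push gave 30–31 mm.
- **Parallel and flat:** the edge is parallel to within about 1°. I did not measure tilt, but the plaque looks flat on the shelf in the top and side views.
- **Check that disagreed:** corners I read by hand gave 27.6 mm. They had picked up the dark border line, and the enlarged crop and edge profile cleared that up.
- **Other things:** the disc, bulb and wipes box showed no changed pixels. The monitor patch did change (225 px), but only because the raised arm covers part of it in the picture; the monitor itself looks the same.
- **Robot:** nothing in contact at hand-in, with contact-force readings at noise level (about 1 N).

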